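Lift a stack of slotted plates with a T-foot key

TASK

Take the red-handled lifting key from its holder, thread its foot down through the slots of all three stacked plates (they do not line up, so feel your way and never press with more than about 15 N), and give it a quarter turn so that the foot catches under the lowest plate. Lift the three off as one stack and set them down gently on the two rails of the green tray, centred and square, with the foot still turned crosswise beneath them and the key left standing upright. Leave the other things where they are.

Things in the scene. Friction and masses are not known exactly. Their poses are not given: they have to be found in the camera images.
- key_grip (a point): centre of the red handle (20 x 20 mm, 44 mm tall) of the lifting key, a steel skewer standing upright in the holder, its foot 30 mm deep in it. This point is 102 mm above the foot's underside. Below the handle: a round shaft 13 mm thick, 70 mm long, then a foot bar 26 mm long (along this frame's x), 14 mm wide (y), 10 mm high. 0.15 to 0.28 kg
- key_foot (a point): centre of the key's foot bar, 5 mm above its underside; x along the bar's 26 mm length, z up along the shaft
- holder: fixed blue block 80 x 70 x 34 mm in which the key stands at the start, in a rectangular hole with its floor 4 mm above the table; origin at the centre of its underside, z up
- jig: fixed plywood stacking jig, 130 x 140 mm, origin at the centre of its underside. On a 4 mm base two rails run along y at x = -34 and +34 mm (16 mm wide, tops at 28 mm, free room 52 mm wide between them). They are sprung: pressed with 3 to 14 N they sink up to 4 mm, then stop hard. The plates lie on them, one on another, among eight guide pins 54 mm high, with some 5 mm (x) and 13 mm (y) of room each side
- tray: fixed green tray 140 x 140 mm where the stack must go, origin at the centre of its underside. On a 4 mm base two wooden rails run along y at x = -34 and +34 mm (16 mm wide, tops at 18 mm), with free room 52 mm wide between them; green lips 14 mm high at x = -67 and +67 mm
- plate_top_c (a point): centre of the top plate: loose, 84 x 84 mm plywood with a dark steel wear plate 56 x 44 mm, 8 mm thick in all; this point is half-way up. Through the wear plate goes a slot 30 mm long (x), 17 mm wide (y). Wear plate and slot sit off centre along y by an unmeasured amount, up to 5 mm either way, different in each plate and visible on the top one only. 0.1 to 0.2 kg
- plate_mid_c (a point): centre of the middle plate: loose, 84 x 84 mm plywood with a dark steel wear plate 56 x 44 mm, 8 mm thick in all; this point is half-way up. Through the wear plate goes a slot 30 mm long (x), 17 mm wide (y). Wear plate and slot sit off centre along y by an unmeasured amount, up to 5 mm either way, different in each plate and visible on the top one only. 0.1 to 0.2 kg
- plate_low_c (a point): centre of the lowest plate: loose, 84 x 84 mm plywood with a dark steel wear plate 56 x 44 mm, 8 mm thick in all; this point is half-way up. Through the wear plate goes a slot 30 mm long (x), 17 mm wide (y). Wear plate and slot sit off centre along y by an unmeasured amount, up to 5 mm either way, different in each plate and visible on the top one only. 0.1 to 0.2 kg
- glue: yellow glue jar, 70 mm wide, 90 mm tall; bystander, leave it alone; origin at the centre of its underside
- mug: blue mug, 80 mm wide, 90 mm tall; bystander, leave it alone; origin at the centre of its underside
- driver: screwdriver lying down; bystander, leave it alone
- offcut_a: pale wood offcut 80 x 40 x 18 mm; bystander, leave it alone; origin at the centre of its underside
- offcut_b: brown wood offcut 75 x 45 x 15 mm; bystander, leave it alone; origin at the centre of its underside
- tape: brown roll of tape lying flat, 100 mm wide, 25 mm high; bystander, leave it alone; origin at the centre of its underside
- tin: steel tin, 84 mm wide, 100 mm tall; bystander, leave it alone; origin at the centre of its underside
- plate_top: the same top plate, origin at the centre of its underside (for the force rule)
- plate_mid: the same mid plate, origin at the centre of its underside (for the force rule)
- plate_low: the same low plate, origin at the centre of its underside (for the force rule)
- key: the lifting key, origin at the centre of the foot's underside; axes as for its foot
Not all that is in view belongs to the job. What is shaped like the jig but turquoise is not meant.

How it is judged:
By the outcome, as a careful person would: the job done as asked, in the order asked, and still so for the second after the job is handed in, with the robot touching nothing.
It also fails if it takes over 72 s, if anything falls off the work surface, if the arm or the gripper's body presses on something with over 40 N, if the wrist force passes 120 N, or if a joint passes its speed limit or range.

ROBOT

A 6-joint arm with a two-finger parallel gripper is mounted at the origin on the work surface. World frame = base frame: x ahead of the robot, y to its left, z up, the work surface at z = 0. Lengths are in mm, angles in rad, forces in N, time in s.
With the tool pointing down it reaches from about 275 to 750 mm from the base axis. Payload 10.2 kg.
Tool frame: the origin (TCP) lies at the very end of the fingers, on their centre line; the grasp point (between the pads) lies 19 mm behind it; z points along the fingers, y is the line along which they close (so a half turn about z gives the same grasp; the last joint's range is limited). The gripper opens to 85 mm and grips with 20 to 120 N. Pads are 22 mm wide; open, the fingers measure 114 mm over their backs; the gripper's body (76 mm by 85 mm) begins 54 mm behind the grasp point. The pads swing forward as they close: fully open they stand 13 mm farther back than shut.
Start: joints at [-1.573, 0.313, 1.498, -0, 1.331, -0.223], TCP at [114.967, -512.263, 231.294] pointing down, gripper open.
Joint ranges: [-2.94, 2.94], [-0.97, 2.17], [0.19, 2.56], [-1.23, 4.37], [0.02, 3.11], [-2.88, 2.88]. Speed limits (rad/s): [2.39, 2.39, 3.01, 3.14, 3.14, 3.14].

INTERFACE

Orientations are given as a unit quaternion [w, x, y, z].
In Python, from rig import ctrl gives the robot as it stands.
- The arm moves only by the tool step_arm, never from a script. Its argument "increments" is a list of rows, each a list of 3 entries, a list of its own where there are three numbers: the shift along the tool's x, y, z in cm, then the turn, a rotation vector about the tool's x, y, z in degrees, then the opening in per cent of the stroke, from 0 (shut) to 100 (fully open). A call has 1 to 8 rows; each row is the pose to reach, as a shift and turn from the pose commanded when the call began, along the tool's axes at that moment; what a row does not reach only later rows make up. A row lasts 1/8 s, in which the tool goes at most 62.5 mm and 10.7 degrees, less where a joint would pass 70% of its speed; a pose out of reach is approached as far as the arm can. A call with a gripper value outside its range is refused whole. The fingers move at their own pace and stop on an object; "squeeze" is the grip in N (left out, the last holds). Time passes only in rows, so rows that repeat a pose let the fingers close. It gives the time, the measured TCP pose, the force, the opening and the grip force at its end, in the units of the state.
- ctrl.sense(): the state, without advancing time (a new reading comes with each control period).
- ctrl.capture(name): name is "scene" or "top"; returns a dict with "img" (480x640x3 uint8, red, green, blue), "fx", "fy", "cx", "cy" (pixels), "extrinsics" (4x4, takes a point from camera to world coordinates). Camera axes: x right, y down, z forward; pixel columns grow to the right and rows downward; lengths in mm; the calibration is good to about 2 mm. A picture is of the moment at which its call begins. There is no depth.
- ctrl.finish_job(): hands the job in; it is judged then, once.
The state is a dict: "time_s": time; "joints": joint angles; "dq": joint speeds; "tau": joint torques, N m; "eef_pos": TCP position; "ee_rot": TCP orientation; "force": force on the tool from outside, world axes, zero at the start; "wrist_torque": the same for the moment, N m; "grip_width": opening from 0.0 (shut) to 1.0 (fully open); "grip_force": force on a finger pad.
Only numpy, scipy, OpenCV 4.12 (cv2) and the standard library are available. Lean on these libraries where they do the work, as an engineer would, in place of code of your own. Each camera call takes 0.05 s, during which the arm holds its last target. There are 200 camera calls.

## Working session

There is one attempt and no reset: what is moved stays moved. The work goes in short steps, Python scripts to look and compute and a tool call to move; the robot and the scene stay as the last step left them, time stands still between calls to the robot, and variables do not carry over. Pictures are saved under pics/ and viewed, at most 10 in all, crops included, and the job is handed in when it is done.

Besides the shell and the picture viewer there is one more tool, called after "Emit:" as name(argument=value, ...), one argument or row to a line, values as JSON. step_arm: Moves the arm, as the interface text tells. Its arguments: {"type":"object","properties":{"increments":{"type":"array"},"squeeze":{"type":"number"}},"required":["increments"]}

```bash
mkdir -p pics
cat > h.py <<'E'
import numpy as np, cv2
from rig import ctrl
def ray(c,u,v,z):
    E=np.array(c["extrinsics"]);d=E[:3,:3]@np.array([(u-c["cx"])/c["fx"],(v-c["cy"])/c["fy"],1]);o=E[:3,3]
    return o+d*(z-o[2])/d[2]
def proj(c,p):
    E=np.array(c["extrinsics"]);q=E[:3,:3].T@(np.array(p)-E[:3,3]);return c["fx"]*q[0]/q[2]+c["cx"],c["fy"]*q[1]/q[2]+c["cy"]
def save(c,n,box=None,s=1):
    im=c["img"][:,:,::-1]
    if box: im=im[box[1]:box[3],box[0]:box[2]]
    cv2.imwrite("pics/"+n,cv2.resize(im,None,fx=s,fy=s,interpolation=cv2.INTER_CUBIC))
E
python3 - <<'E'
from h import *
import pickle
for n in ("top","scene"):
    c=ctrl.capture(n);save(c,n+"0.png");pickle.dump(c,open(n+"0.pkl","wb"));print(n,c["fx"],np.round(c["extrinsics"],3))
print(ctrl.sense())
E
```

```text
top 467.1080448153875 [[-1.800000e-02 -9.850000e-01  1.740000e-01  3.353510e+02]
 [-1.000000e+00  1.800000e-02  0.000000e+00 -7.706000e+00]
 [-4.000000e-03 -1.740000e-01 -9.850000e-01  1.037616e+03]
 [ 0.000000e+00  0.000000e+00  0.000000e+00  1.000000e+00]]
scene 569.9225264402726 [[-5.020000e-01  5.350000e-01 -6.790000e-01  1.258329e+03]
 [ 8.650000e-01  3.080000e-01 -3.970000e-01  4.289060e+02]
 [-3.000000e-03 -7.870000e-01 -6.170000e-01  7.651540e+02]
 [ 0.000000e+00  0.000000e+00  0.000000e+00  1.000000e+00]]
{'time_s': 0.1, 'joints': array([-1.57341352e+00,  3.13379839e-01,  1.49834880e+00, -2.79036252e-06,
        1.33103598e+00, -2.23414713e-01]), 'dq': array([-0.00133528, -0.0017233 , -0.00118731, -0.00146525,  0.00176976,
        0.00169484]), 'tau': array([ 2.78784457e-03, -4.12903690e+01, -2.60143536e+01, -1.36735171e-04,
        2.97069579e-03, -3.91162166e-05]), 'eef_pos': array([ 114.95965334, -512.01846031,  230.80421743]), 'ee_rot': array([-5.82399954e-04,  9.93912036e-01,  1.10174954e-01,  6.47383794e-05]), 'force': array([0.43189593, 0.63350694, 0.7238736 ]), 'wrist_torque': array([ 0.00192092, -0.00687604,  0.02391794]), 'grip_force': 0.0, 'grip_width': 0.9985397899328164}
```

View pics/top0.png

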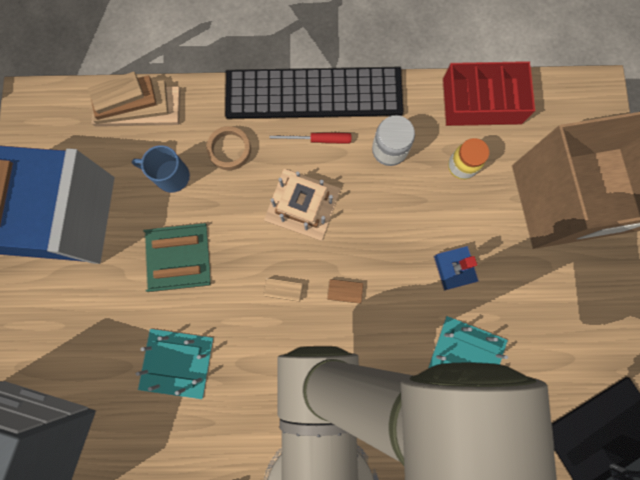

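View pics/scene0.png

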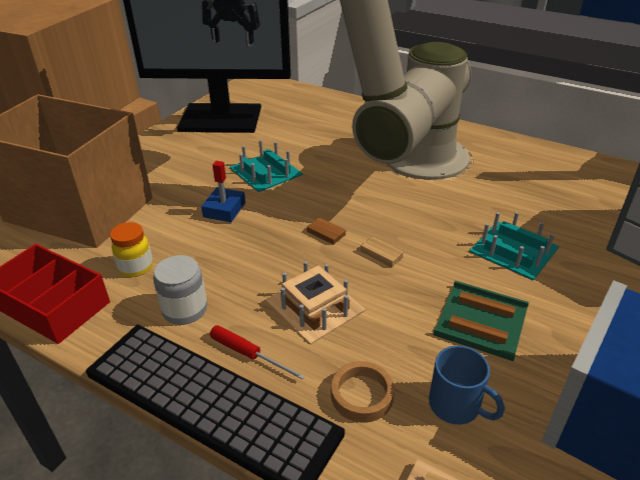

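Run:
```python
from h import *
import pickle
T=pickle.load(open("top0.pkl","rb"));S=pickle.load(open("scene0.pkl","rb"))
def crop(c,b,s): 
    x,y,w,h=b; return cv2.resize(c["img"][y:y+h,x:x+w,::-1],(s[0],s[1]),interpolation=cv2.INTER_CUBIC)
a=np.hstack([crop(T,(425,235,64,60),(320,300)),crop(S,(190,150,96,60),(480,300))])
b=np.hstack([crop(T,(262,160,80,80),(300,300)),crop(T,(138,217,80,80),(300,300)),crop(S,(275,255,107,160),(200,300))])
cv2.imwrite("pics/crop1.png",np.vstack([a,b]))
def cents(c,cond,box):
    x,y,w,h=box; im=c["img"][y:y+h,x:x+w].astype(int); m=cond(im[...,0],im[...,1],im[...,2]).astype(np.uint8)
    cs,_=cv2.findContours(m,0,2); k=max(cs,key=cv2.contourArea)+np.array([x,y]); r=cv2.minAreaRect(k);return k,r
red=lambda r,g,b:(r>110)&(g<60)&(b<60)
for c,b in((T,(425,235,64,60)),(S,(205,150,30,40))):
    k,r=cents(c,red,b);print("red",r,ray(c,*r[0],106))
blue=lambda r,g,b:(b>70)&(r<70)&(b>r*1.6)
k,r=cents(T,blue,(425,235,64,60));print("holder",r,ray(T,*r[0],34)); 
print([ray(T,*p,34)[:2].round(0) for p in cv2.boxPoints(r)])
green=lambda r,g,b:(g>r+15)&(g>b+5)
k,r=cents(T,green,(130,210,90,90));print("tray",r); P=[ray(T,*p,10)[:2] for p in cv2.boxPoints(r)];print(np.round(P,1),np.mean(P,0))
dark=lambda r,g,b:(r<90)&(g<90)&(b<95)
k,r=cents(T,dark,(284,182,34,30));print("wear",r);P=[ray(T,*p,52)[:2] for p in cv2.boxPoints(r)];print(np.round(P,1),np.mean(P,0))
```

```text
red ((467.60003662109375, 262.8000183105469), (9.486831665039062, 15.17893123626709), 71.56504821777344) [ 456.94471861 -305.32157805  106.        ]
red ((221.7532196044922, 169.38046264648438), (21.29484748840332, 9.633382797241211), 59.534454345703125) [ 448.3685382  -303.41744434  106.        ]
holder ((455.57275390625, 267.73876953125), (36.686363220214844, 33.691558837890625), 73.0724868774414) [ 456.06736795 -301.58621319   34.        ]
[array([ 485., -257.]), array([ 505., -328.]), array([ 428., -346.]), array([ 408., -275.])]
tray ((176.34803771972656, 256.973876953125), (62.973140716552734, 63.47174072265625), 85.71085357666016)
[[561.8 389.5]
 [570.1 247.1]
 [428.4 233.3]
 [420.4 372.3]] [495.19242868 310.56262638]
wear ((301.1206970214844, 197.44827270507812), (17.269664764404297, 22.654830932617188), 21.80141258239746)
[[598.3  56.4]
 [645.5  37.7]
 [630.3   2.7]
 [583.3  21.7]] [614.33552715  29.65459233]
```

View pics/crop1.png

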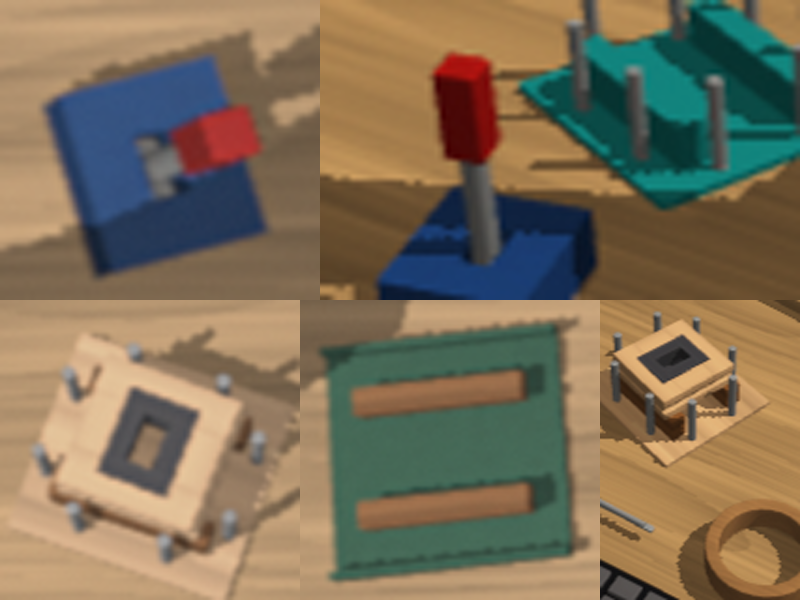

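```bash
cat > m.py <<'E'
from h import *
import pickle
T=pickle.load(open("top0.pkl","rb"));S=pickle.load(open("scene0.pkl","rb"))
def up(c,b,cond,k=6):
    x,y,w,h=b; im=cv2.resize(c["img"][y:y+h,x:x+w],None,fx=k,fy=k,interpolation=cv2.INTER_CUBIC).astype(int)
    m=cond(im[...,0],im[...,1],im[...,2]).astype(np.uint8); cs,_=cv2.findContours(m,0,2)
    q=max(cs,key=cv2.contourArea).astype(np.float32); q=(q+.5)/k-.5+np.array([x,y]); return q.astype(np.float32),cv2.minAreaRect(q.astype(np.float32))
red=lambda r,g,b:(r>50)&(r>2.2*g)&(r>2.2*b)
L=[]
for c,b in((T,(440,245,50,35)),(S,(207,155,25,30))):
    q,r=up(c,b,red);M=cv2.moments(q);u=(q[:,0].max(0)+q[:,0].min(0))/2;print("red",r,u)
    E=np.array(c["extrinsics"]);p=ray(c,*r[0],106);d=p-E[:3,3];L.append((p,d/np.linalg.norm(d)))
A=sum(np.eye(3)-np.outer(d,d) for p,d in L);B=sum((np.eye(3)-np.outer(d,d))@p for p,d in L);X=np.linalg.solve(A,B)
print("grip",X,[np.linalg.norm((np.eye(3)-np.outer(d,d))@(X-p)) for p,d in L])
dark=lambda r,g,b:(r<115)&(r-b<35)
for c,b in((T,(286,182,30,32)),(S,(296,268,36,34))):
    q,r=up(c,b,dark); W=np.array([ray(c,*p,52)[:2] for p in q[:,0]],np.float32); R=cv2.minAreaRect(W);print("wear",R,len(q))
wood=lambda r,g,b:(r>170)
for c,b in((T,(268,162,72,76)),):
    q,r=up(c,b,wood); W=np.array([ray(c,*p,52)[:2] for p in q[:,0]],np.float32); print("wood",cv2.minAreaRect(W))
br=lambda r,g,b:(r>g+15)&(r>100)
for b in((150,230,54,18),(150,260,54,20)):
    q,r=up(T,b,br); W=np.array([ray(T,*p,18)[:2] for p in q[:,0]],np.float32); print("rail top",cv2.minAreaRect(W))
for b in((440,300,90,35),(435,325,95,28)):
    q,r=up(S,b,br); W=np.array([ray(S,*p,18)[:2] for p in q[:,0]],np.float32); print("rail sc",cv2.minAreaRect(W))
E
python3 m.py
```

```text
red ((467.8343811035156, 262.6030578613281), (10.01335334777832, 15.696434020996094), 70.9740982055664) [468.   262.25]
red ((219.00997924804688, 171.1740264892578), (22.47199058532715, 11.606035232543945), 81.52880859375) [218.83334 171.25   ]
grip [ 456.96444816 -305.19252203  105.73687449] [np.float64(0.7753064647070407), np.float64(0.7753064647070549)]
wear ((614.4268798828125, 29.55966567993164), (41.18599319458008, 53.12541198730469), 67.62560272216797) 322
wear ((616.018310546875, 31.22268295288086), (43.848899841308594, 55.77435302734375), 67.50079345703125) 235
wood ((610.7421264648438, 25.143741607666016), (158.92784118652344, 170.8509521484375), 88.90776824951172)
rail top ((527.8062133789062, 313.7862548828125), (19.121810913085938, 100.83074188232422), 5.7357025146484375)
rail top ((460.6105651855469, 307.8241882324219), (17.920372009277344, 101.18124389648438), 5.141541004180908)
rail sc ((529.7530517578125, 315.7593994140625), (16.832284927368164, 99.67378997802734), 4.793668746948242)
rail sc ((517.60693359375, 395.1123046875), (73.99919128417969, 21.441226959228516), 5.934451580047607)
```

```bash
cat > rel.py <<'E'
# from commanded (x,y,z,yaw) to target (x,y,z,yaw): tool-frame cm, deg about tool z
import sys,numpy as np
a=np.array(sys.argv[1:],float).reshape(-1,4);p=a[0]
c,s=np.cos(np.radians(p[3])),np.sin(np.radians(p[3]))
for q in a[1:]:
    d=q-p;print(np.round([(c*d[0]+s*d[1])/10,(s*d[0]-c*d[1])/10,-d[2]/10,-d[3]],2))
E
python3 rel.py 115 -512.3 231.3 12.65 457 -305.2 150 15 457 -305.2 87 15
```

```text
[ 37.91 -12.72   8.13  -2.35]
[ 37.91 -12.72  14.43  -2.35]
```

Emit:
step_arm(
  increments=[
    [[37.91,-12.72,4.0],[0,0,-2.35],100],
    [[37.91,-12.72,6.0],[0,0,-2.35],100],
    [[37.91,-12.72,8.1],[0,0,-2.35],100],
    [[37.91,-12.72,8.1],[0,0,-2.35],100],
    [[37.91,-12.72,8.1],[0,0,-2.35],100],
    [[37.91,-12.72,8.1],[0,0,-2.35],100],
    [[37.91,-12.72,8.1],[0,0,-2.35],100],
    [[37.91,-12.72,8.1],[0,0,-2.35],60],
  ],
  squeeze=25,
)

```text
time_s: 1.1
eef_pos: [458.0, -303.5, 149.3]
ee_rot: [-0.001, 0.991, 0.132, -0.001]
force: [0.2, -0.5, 0.2]
grip_width: 0.819
grip_force: 0.0
```

Emit:
step_arm(
  increments=[
    [[0,0,3.0],[0,0,0],60],
    [[0,0,6.3],[0,0,0],60],
    [[0,0,6.3],[0,0,0],50],
    [[0,0,6.3],[0,0,0],0],
    [[0,0,6.3],[0,0,0],0],
    [[0,0,6.3],[0,0,0],0],
    [[0,0,6.3],[0,0,0],0],
    [[0,0,6.3],[0,0,0],0],
  ],
  squeeze=25,
)

```text
time_s: 2.1
eef_pos: [457.4, -305.8, 88.9]
ee_rot: [0.001, 0.991, 0.131, 0.001]
force: [-1.3, -0.8, 8.2]
grip_width: 0.235
grip_force: 28.3
```

```bash
python3 -c "
from h import *
s=ctrl.sense();print(s['force'],s['wrist_torque'],s['ee_rot'],s['eef_pos'])
c=ctrl.capture('scene');a=c['img'][110:230,150:310,::-1];c=ctrl.capture('top');b=c['img'][215:305,400:520,::-1]
cv2.imwrite('pics/grasp.png',np.hstack([cv2.resize(a,(400,300),interpolation=2),cv2.resize(b,(400,300),interpolation=2)]))"
```

```text
[-1.33920092 -0.75248999  8.24362436] [0.02478738 0.27727799 0.01566347] [1.16682997e-03 9.91432810e-01 1.30610963e-01 6.30964220e-04] [ 457.41690341 -305.80403001   88.85885571]
```

View pics/grasp.png

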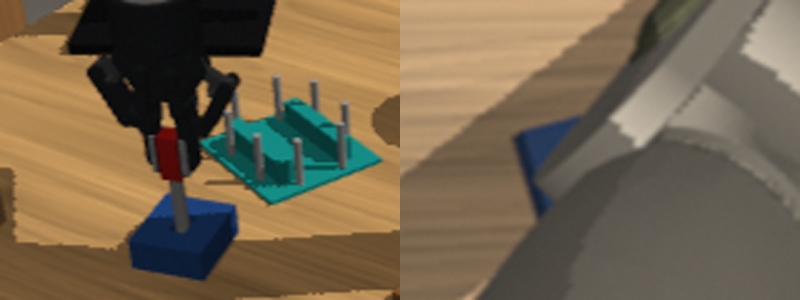

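Emit:
step_arm(
  increments=[
    [[0,0,0],[0,0,0],0],
    [[0,0,-0.5],[0,0,0],0],
    [[0,0,-3.0],[0,0,0],0],
    [[0,0,-6.0],[0,0,0],0],
    [[0,0,-9.0],[0,0,0],0],
    [[0,0,-9.0],[0,0,0],0],
  ],
  squeeze=60,
)

```text
time_s: 2.95
eef_pos: [457.6, -305.7, 179.2]
ee_rot: [0.002, 0.991, 0.131, 0.001]
force: [0.6, -0.0, -2.6]
grip_width: 0.227
grip_force: 59.5
```

```bash
python3 rel.py 457 -305.2 177 15 615 30.3 177 -22.4; python3 -c "
from h import *
s=ctrl.sense();print(s['force'],s['wrist_torque'],s['ee_rot'],s['eef_pos'],s['grip_width'])
c=ctrl.capture('scene');save(c,'lift.png',(150,40,310,200),3.5)"
```

```text
[ 23.95 -28.32  -0.    37.4 ]
[ 0.55959028 -0.03265998 -2.62319321] [-0.02041841  0.00930379 -0.02138354] [0.00169214 0.9914338  0.13059291 0.00128688] [ 457.6324847  -305.68933294  179.23367997] 0.22665070117920805
```

View pics/lift.png

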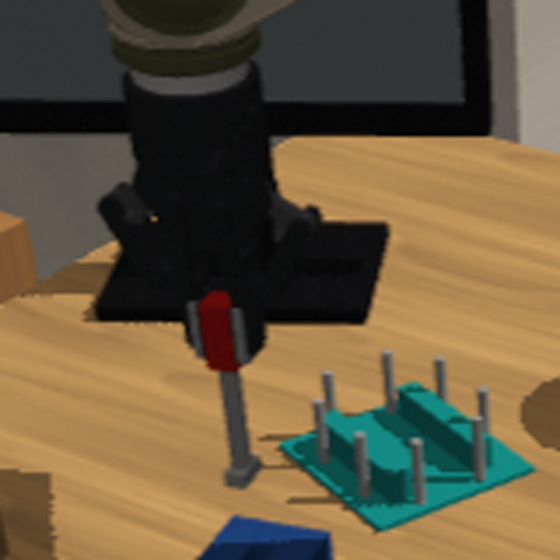

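```bash
python3 -c "
from h import *
s=ctrl.sense();p=s['eef_pos'];c=ctrl.capture('scene')
for z in (19,19-80,19-102+5,19-102):
    q=proj(c,p+[0,0,z]);print(z,np.round(q,1),np.round((np.array(q)-[150,40])*3.5))
"
```

```text
19 [213.6 133.9] [222. 329.]
-61 [218.1 166.9] [238. 444.]
-78 [219.  173.6] [242. 468.]
-83 [219.3 175.5] [242. 474.]
```

Emit:
step_arm(
  increments=[
    [[23.95,-28.32,0],[0,0,37.4],0],
    [[23.95,-28.32,0],[0,0,37.4],0],
    [[23.95,-28.32,0],[0,0,37.4],0],
    [[23.95,-28.32,0],[0,0,37.4],0],
    [[23.95,-28.32,0],[0,0,37.4],0],
    [[23.95,-28.32,0],[0,0,37.4],0],
    [[23.95,-28.32,0],[0,0,37.4],0],
    [[23.95,-28.32,2.0],[0,0,37.4],0],
  ],
)

```text
time_s: 4.05
eef_pos: [615.3, 31.2, 156.6]
ee_rot: [0.0, 0.981, -0.193, 0.0]
force: [0.4, -1.2, -1.7]
grip_width: 0.229
grip_force: 59.6
```

```bash
python3 -c "
from h import *
s=ctrl.sense();print(s['force'],s['joints'],s['dq'])"
```

```text
[ 0.37437491 -1.19959749 -1.70842109] [-1.39162885e-01  5.73587116e-01  1.30636571e+00 -1.77456136e-04
  1.26120661e+00  1.82104386e+00] [-0.03183521  0.14617376  0.24952231 -0.00559425 -0.35954756 -0.00728057]
```

Emit:
step_arm(
  increments=[
    [[0,0,0.8],[0,0,0],0],
    [[0,0,1.5],[0,0,0],0],
    [[0,0,1.5],[0,0,0],0],
  ],
)

```text
time_s: 4.42
eef_pos: [614.8, 30.0, 141.9]
ee_rot: [0.0, 0.981, -0.195, -0.0]
force: [0.6, -0.0, -1.5]
grip_width: 0.223
grip_force: 59.5
```

```bash
python3 -c "
from h import *
s=ctrl.sense();print(s['force'],s['eef_pos']);c=ctrl.capture('scene');d=ctrl.capture('top')
a=cv2.resize(c['img'][220:350,265:395,::-1],(520,520),interpolation=2)
b=cv2.resize(d['img'][170:240,265:335,::-1],(280,280),interpolation=2)
o=np.zeros((520,800,3),np.uint8);o[:,:520]=a;o[:280,520:]=b;cv2.imwrite('pics/above.png',o)"
```

```text
[ 0.62720118 -0.02994441 -1.4637315 ] [614.83319527  29.95573939 141.93372526]
```

View pics/above.png

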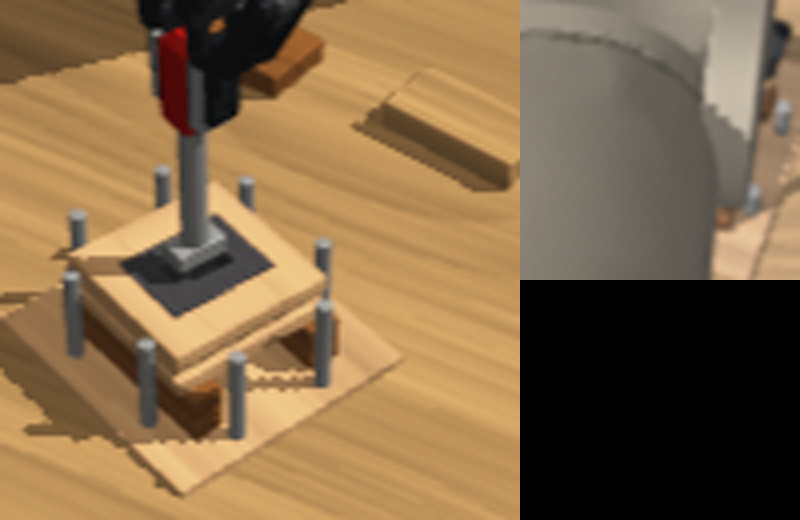

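Emit:
step_arm(
  increments=[
    [[0,0,0.3],[0,0,0],0],
    [[0,0,0.6],[0,0,0],0],
    [[0,0,0.8],[0,0,0],0],
    [[0,0,0.8],[0,0,0],0],
  ],
)

```text
time_s: 5.03
eef_pos: [615.0, 30.4, 134.1]
ee_rot: [0.0, 0.981, -0.194, -0.0]
force: [-0.6, 0.3, -1.1]
grip_width: 0.224
grip_force: 59.6
```

Emit:
step_arm(
  increments=[
    [[0,0,0.3],[0,0,0],0],
    [[0,0,0.5],[0,0,0],0],
    [[0,0,0.6],[0,0,0],0],
    [[0,0,0.6],[0,0,0],0],
  ],
)

```text
time_s: 5.52
eef_pos: [615.0, 30.4, 128.2]
ee_rot: [-0.0, 0.981, -0.194, -0.0]
force: [0.7, 0.4, -1.8]
grip_width: 0.227
grip_force: 59.6
```

Foot underside at about 43 mm, inside the top slot; the middle plate is due.

Emit:
step_arm(
  increments=[
    [[0,0,0.2],[0,0,0],0],
    [[0,0,0.3],[0,0,0],0],
    [[0,0,0.3],[0,0,0],0],
  ],
)

```text
time_s: 5.9
eef_pos: [615.0, 30.4, 125.2]
ee_rot: [0.0, 0.981, -0.194, -0.0]
force: [-0.1, -0.3, -1.8]
grip_width: 0.228
grip_force: 59.6
```

Emit:
step_arm(
  increments=[
    [[0,0,0.2],[0,0,0],0],
    [[0,0,0.3],[0,0,0],0],
    [[0,0,0.3],[0,0,0],0],
  ],
)

```text
time_s: 6.28
eef_pos: [615.0, 30.4, 122.2]
ee_rot: [0.0, 0.981, -0.194, -0.0]
force: [0.5, 0.4, -1.5]
grip_width: 0.221
grip_force: 59.6
```

Emit:
step_arm(
  increments=[
    [[0,0,0.2],[0,0,0],0],
    [[0,0,0.4],[0,0,0],0],
    [[0,0,0.4],[0,0,0],0],
  ],
)

```text
time_s: 6.65
eef_pos: [615.4, 30.4, 119.2]
ee_rot: [-0.0, 0.981, -0.194, 0.001]
force: [-2.0, 0.3, 6.9]
grip_width: 0.224
grip_force: 60.6
```

```bash
python3 -c "
from h import *
s=ctrl.sense();t=np.radians(-22.3);X=np.array([np.cos(t),np.sin(t),0]);Y=np.array([-np.sin(t),np.cos(t),0])
print(s['force'],s['wrist_torque'],'platex F,M',s['force']@X,s['wrist_torque']@X,'platey',s['force']@Y,s['wrist_torque']@Y)"
```

```text
[-2.02398937  0.31615113  6.90556347] [ 0.01826713  0.47560335 -0.06242395] platex F,M -1.992580129106199 -0.16356969258858686 platey -0.4755091377940041 0.4469644118911907
```

Emit:
step_arm(
  increments=[
    [[0,-0.1,0],[0,0,0],0],
    [[0,-0.2,0],[0,0,0],0],
    [[0,-0.3,0],[0,0,0],0],
    [[0,-0.4,0],[0,0,0],0],
  ],
)

```text
time_s: 7.15
eef_pos: [616.7, 33.0, 119.0]
ee_rot: [0.001, 0.981, -0.194, 0.0]
force: [-0.8, -2.5, -0.4]
grip_width: 0.227
grip_force: 59.7
```

Emit:
step_arm(
  increments=[
    [[0,0,0.15],[0,0,0],0],
    [[0,0,0.3],[0,0,0],0],
    [[0,0,0.3],[0,0,0],0],
  ],
)

```text
time_s: 7.52
eef_pos: [616.3, 34.2, 114.8]
ee_rot: [-0.0, 0.981, -0.194, -0.0]
force: [-0.6, -1.7, -2.4]
grip_width: 0.223
grip_force: 59.6
```

Emit:
step_arm(
  increments=[
    [[0,0,0.3],[0,0,0],0],
    [[0,0,0.6],[0,0,0],0],
    [[0,0,0.6],[0,0,0],0],
  ],
)

```text
time_s: 7.9
eef_pos: [616.4, 34.4, 108.9]
ee_rot: [-0.0, 0.981, -0.194, -0.0]
force: [0.1, -0.4, -1.9]
grip_width: 0.229
grip_force: 59.6
```

Emit:
step_arm(
  increments=[
    [[0,0,0.4],[0,0,0],0],
    [[0,0,0.8],[0,0,0],0],
    [[0,0,1.2],[0,0,0],0],
    [[0,0,1.2],[0,0,0],0],
  ],
)

```text
time_s: 8.4
eef_pos: [616.4, 34.1, 96.9]
ee_rot: [0.0, 0.981, -0.194, -0.0]
force: [0.2, 0.5, -1.6]
grip_width: 0.227
grip_force: 59.6
```

Emit:
step_arm(
  increments=[
    [[0,0,0],[0,0,-10],0],
    [[0,0,0],[0,0,-20],0],
    [[0,0,0],[0,0,-30],0],
    [[0,0,0],[0,0,-40],0],
    [[0,0,0],[0,0,-40],0],
  ],
)

```text
time_s: 9.02
eef_pos: [616.6, 33.9, 97.5]
ee_rot: [0.0, 0.988, 0.152, 0.0]
force: [-0.9, -1.5, -0.7]
grip_width: 0.225
grip_force: 59.7
```

Emit:
step_arm(
  increments=[
    [[0,0,0],[0,0,-10],0],
    [[0,0,0],[0,0,-20],0],
    [[0,0,0],[0,0,-30],0],
    [[0,0,0],[0,0,-40],0],
    [[0,0,0],[0,0,-50],0],
    [[0,0,0],[0,0,-50],0],
  ],
)

```text
time_s: 9.78
eef_pos: [616.6, 34.0, 97.4]
ee_rot: [0.0, 0.832, 0.554, -0.0]
force: [-0.9, -1.3, -0.8]
grip_width: 0.228
grip_force: 59.6
```

Emit:
step_arm(
  increments=[
    [[0,0,-0.3],[0,0,0],0],
    [[0,0,-0.6],[0,0,0],0],
    [[0,0,-0.9],[0,0,0],0],
    [[0,0,-1.3],[0,0,0],0],
    [[0,0,-1.3],[0,0,0],0],
  ],
)

```text
time_s: 10.4
eef_pos: [616.7, 34.2, 110.5]
ee_rot: [0.0, 0.831, 0.556, 0.0]
force: [-0.0, -0.7, -6.8]
grip_width: 0.227
grip_force: 59.2
```

```bash
python3 -c "
from h import *
s=ctrl.sense();print(s['force'],s['wrist_torque'])
c=ctrl.capture('scene');save(c,'lift2.png',(265,220,395,350),4)"
```

```text
[-0.02722951 -0.69148652 -6.81543298] [ 0.00712416 -0.00113101 -0.08397538]
```

View pics/lift2.png

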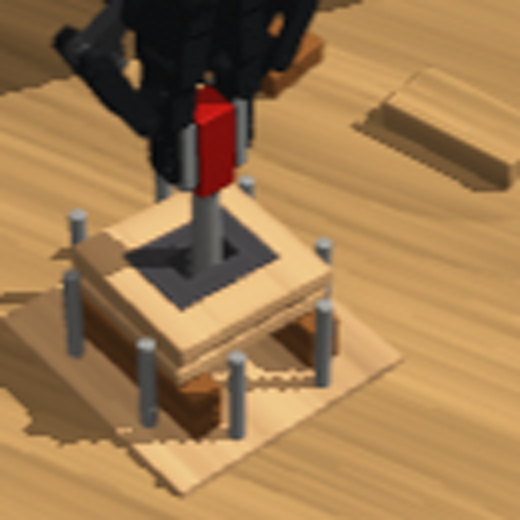

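```bash
python3 rel.py 616.5 34 110.3 67.6 495 311.8 155.3 95.1
```

```text
[ 21.05 -21.82  -4.5  -27.5 ]
```

Emit:
step_arm(
  increments=[
    [[0,0,-1.0],[0,0,0],0],
    [[0,0,-2.2],[0,0,0],0],
    [[0,0,-3.4],[0,0,0],0],
    [[0,0,-4.5],[0,0,0],0],
    [[0,0,-4.5],[0,0,0],0],
  ],
)

```text
time_s: 11.08
eef_pos: [617.0, 34.1, 156.5]
ee_rot: [0.001, 0.831, 0.556, 0.001]
force: [-0.2, -1.3, -5.3]
grip_width: 0.224
grip_force: 59.3
```

Emit:
step_arm(
  increments=[
    [[0.7,-0.73,0],[0,0,-1],0],
    [[2.1,-2.18,0],[0,0,-3],0],
    [[4.2,-4.36,0],[0,0,-6],0],
    [[6.3,-6.55,0],[0,0,-9],0],
    [[8.4,-8.73,0],[0,0,-12],0],
    [[10.5,-10.9,0],[0,0,-14],0],
    [[12.6,-13.1,0],[0,0,-17],0],
    [[14.0,-14.5,0],[0,0,-19],0],
  ],
)

```text
time_s: 12.08
eef_pos: [534.4, 220.8, 155.2]
ee_rot: [-0.0, 0.726, 0.687, -0.0]
force: [0.5, -0.6, -6.1]
grip_width: 0.225
grip_force: 59.2
```

```bash
python3 -c "
from h import *
s=ctrl.sense();print(s['force'],s['eef_pos'],s['joints'][5])"; python3 rel.py 616.5 34 155.3 67.6 495 311.8 155.3 95.1 | tail -1
python3 - <<'E'
import numpy as np
c,s=np.cos(np.radians(67.6)),np.sin(np.radians(67.6));print(616.5+140*c-145*-s*-1*-1, 34)
x=616.5+140*c+(-145)*s; y=34+140*s-(-145)*c; print(x,y)
E
```

```text
[ 0.51257824 -0.6198806  -6.11331115] [534.42302399 220.8392468  155.16559064] 0.2445051479936734
[ 21.05 -21.82  -0.   -27.5 ]
803.9090275628238 34
535.7906778152529 218.6916492765136
```

```bash
python3 rel.py 535.8 218.7 155.3 86.6 495 311.8 155.3 95.1
```

```text
[ 9.05 -4.62 -0.   -8.5 ]
```

Emit:
step_arm(
  increments=[
    [[1.5,-0.8,0],[0,0,-1.5],0],
    [[3.5,-1.8,0],[0,0,-3.5],0],
    [[5.5,-2.8,0],[0,0,-5.5],0],
    [[7.5,-3.8,0],[0,0,-7.5],0],
    [[8.6,-4.4,0],[0,0,-8.5],0],
    [[9.05,-4.62,0],[0,0,-8.5],0],
    [[9.05,-4.62,0],[0,0,-8.5],0],
  ],
)

```text
time_s: 12.95
eef_pos: [495.2, 311.7, 155.2]
ee_rot: [0.0, 0.675, 0.738, -0.0]
force: [-0.3, 0.1, -6.4]
grip_width: 0.229
grip_force: 59.2
```

```bash
python3 -c "
from h import *
import pickle
s=ctrl.sense();print(s['force'],s['eef_pos'])
c=ctrl.capture('scene');d=ctrl.capture('top');pickle.dump((c,d),open('tray.pkl','wb'))
print(proj(c,s['eef_pos']),proj(d,s['eef_pos']))
a=cv2.resize(c['img'][230:370,410:550,::-1],(480,480),interpolation=2)
b=cv2.resize(d['img'][210:310,130:230,::-1],(320,320),interpolation=2)
o=np.zeros((480,800,3),np.uint8);o[:,:480]=a;o[:320,480:]=b;cv2.imwrite('pics/overtray.png',o)"
```

```text
[-0.25606151  0.14120779 -6.35205937] [495.24169777 311.66542605 155.24574394]
(np.float64(496.0633876602006), np.float64(254.91934952998326)) (np.float64(152.76016772528678), np.float64(245.3713078965249))
```

View pics/overtray.png

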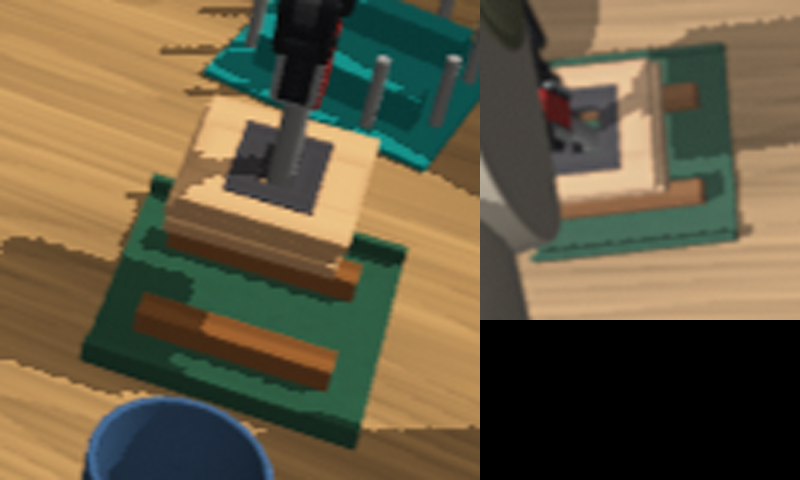

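```bash
cat > pl.py <<'E'
from h import *
import pickle
c,d=pickle.load(open('tray.pkl','rb'))
def meas(c,crop,k,Z,o,wear):
    P=np.array(crop,np.float32)/k+np.array(o,np.float32)
    g=cv2.GaussianBlur(cv2.cvtColor(c['img'],cv2.COLOR_RGB2GRAY),(3,3),0)
    Q=cv2.cornerSubPix(g,P.reshape(-1,1,2).copy(),(2,2),(-1,-1),(3,50,.01)).reshape(-1,2)
    for n,A in(("man",P),("sub",Q)):
        W=np.array([ray(c,*p,Z)[:2] for p in A]);e=np.roll(W,-1,0)-W
        print(n,np.round(W.mean(0),1),'sides',np.linalg.norm(e,axis=1).round(1),'ang',np.degrees(np.arctan2(e[:,1],e[:,0])).round(1))
Z=155.2-84.9+10+24
k=480/140
meas(c,[(212,98),(381,137),(347,248),(167,202)],k,Z,(410,230),0)
meas(c,[(248,120),(334,142),(312,213),(224,188)],k,Z,(410,230),1)
# visible right edge of the top plate in the top view
for u,v in((655,59),(659,187)): print(ray(d,130+(u-480)/3.2,210+v/3.2,Z)[:2].round(1))
E
python3 pl.py
```

```text
man [499.4 312.9] sides [84.9 87.1 85.5 86.2] ang [  99.1    4.7  -81.6 -175.8]
sub [498.4 312.8] sides [84.9 83.3 85.7 86.2] ang [  99.1    4.6  -79.  -175.8]
man [495.5 313.3] sides [43.1 56.4 42.7 55.3] ang [  97.     5.4  -84.3 -174.2]
sub [496.  312.5] sides [42.5 56.6 42.7 57.1] ang [  94.7    5.5  -84.6 -174.7]
[538.4 266.3]
[456.1 261.2]
```

Run:
```python
from h import *
import pickle
c,d=pickle.load(open('tray.pkl','rb'))
Z=104.3
for v in (232,240,248,256,264): print(v,d['img'][v,176:192].sum(1)//3)
o=cv2.resize(c['img'][245:315,450:530,::-1],(560,490),interpolation=2)
b=cv2.resize(d['img'][215:280,155:195,::-1],(240,390),interpolation=2)
m=np.zeros((490,800,3),np.uint8);m[:,:560]=o;m[:390,560:]=b;cv2.imwrite('pics/z.png',m)
```

```text
232 [193 194 192 171 141 124 108 114 123 106  88  84  73  61  60  59]
240 [122 122 123 123 123 121 110 103 113 111  93  79  77  77  77  75]
248 [197 195 193 192 191 189 181 142 113 115  99  84  85  75  63  58]
256 [195 193 192 192 190 188 184 157 120 110 102  87  85  84  74  62]
264 [194 194 194 194 195 194 196 190 153 122 121 105  88  86  84  85]
```

View pics/z.png

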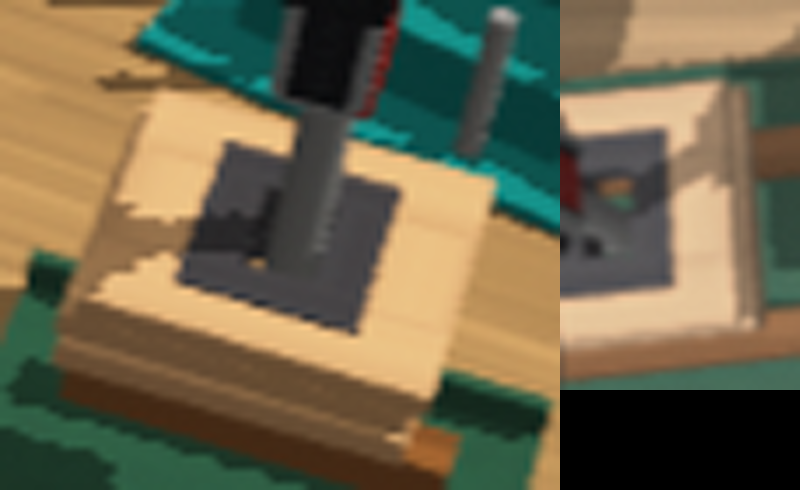

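Run:
```python
from h import *
import pickle
c,d=pickle.load(open('tray.pkl','rb'))
Y=np.array([-np.sin(np.radians(5.1)),np.cos(np.radians(5.1))]);X=np.array([Y[1],-Y[0]])
for Z in (104.3,106.3):
    W=np.array([ray(c,450+u/7-.4,245+v/7-.4,Z)[:2] for u,v in((155,90),(498,180),(432,402),(73,302))])
    w=np.array([ray(c,450+u/7-.4,245+v/7-.4,Z)[:2] for u,v in((225,143),(401,188),(357,333),(178,281))])
    e=np.roll(W,-1,0)-W
    print('scene plate',W.mean(0).round(1),np.linalg.norm(e,axis=1).round(1),np.degrees(np.arctan2(e[:,1],e[:,0])).round(1),'wear',w.mean(0).round(1))
    k=ray(d,183,248,Z)[:2];q=np.mean([ray(d,155+u/6-.4,215+v/6-.4,Z)[:2] for u,v in((666,128),(672,288))],0)
    a=np.mean([ray(d,155+u/6-.4,215+v/6-.4,Z)[:2] for u,v in((728,82),(740,325))],0)
    print('top plate edge mid',a.round(1),'-> c',(a+42*Y).round(1),'edge2 y',(k@Y+42).round(1),'wear c',(q+22*Y).round(1))
T=np.array([494.2,310.8]);S=np.array([495.9,312.8]);print('tray in plate axes top',T@X,T@Y,'scene',S@X,S@Y)
for n,p in(('sc',W.mean(0)),('scw',w.mean(0)),('top',a+42*Y),('topw',q+22*Y)): print(n,(p@X).round(1),(p@Y).round(1))
```

```text
scene plate [497.8 312.8] [85.1 85.1 84.1 85.5] [  96.2    5.   -83.5 -174.3] wear [495.9 312.6]
top plate edge mid [493.7  77.9] -> c [490.  119.7] edge2 y 265.1 wear c [490.4 121.8]
scene plate [500.1 313.1] [84.9 84.9 83.9 85.2] [  96.2    5.   -83.5 -174.3] wear [498.2 313. ]
top plate edge mid [493.3  77.7] -> c [489.6 119.6] edge2 y 264.6 wear c [490.1 121.5]
tray in plate axes top 519.8718419920923 265.6380016182718 scene 521.7429003970235 267.4789634444204
sc 526.0 267.4
scw 524.0 267.5
top 498.3 75.6
topw 498.9 77.5
```

Emit:
step_arm(
  increments=[
    [[0,0,0.8],[0,0,0],0],
    [[0,0,1.8],[0,0,0],0],
    [[0,0,2.8],[0,0,0],0],
    [[0,0,3.8],[0,0,0],0],
    [[0,0,4.8],[0,0,0],0],
    [[0,0,5.3],[0,0,0],0],
    [[0,0,5.6],[0,0,0],0],
    [[0,0,5.6],[0,0,0],0],
  ],
)

```text
time_s: 14.05
eef_pos: [495.2, 311.9, 99.3]
ee_rot: [0.0, 0.675, 0.738, 0.0]
force: [-0.5, -0.1, -5.7]
grip_width: 0.226
grip_force: 59.1
```

Emit:
step_arm(
  increments=[
    [[0,0,0.2],[0,0,0],0],
    [[0,0,0.4],[0,0,0],0],
    [[0,0,0.6],[0,0,0],0],
    [[0,0,0.8],[0,0,0],0],
    [[0,0,0.85],[0,0,0],0],
    [[0,0,0.85],[0,0,0],0],
  ],
)

```text
time_s: 14.8
eef_pos: [495.3, 312.0, 91.1]
ee_rot: [0.0, 0.675, 0.738, 0.0]
force: [-0.4, 0.6, -1.9]
grip_width: 0.224
grip_force: 59.5
```

Emit:
step_arm(
  increments=[
    [[0,0,0.1],[0,0,0],0],
    [[0,0,0.2],[0,0,0],0],
    [[0,0,0.2],[0,0,0],0],
  ],
)

```text
time_s: 15.18
eef_pos: [495.2, 311.9, 89.0]
ee_rot: [0.0, 0.675, 0.738, 0.0]
force: [-0.6, 1.7, 0.0]
grip_width: 0.225
grip_force: 60.0
```

Emit:
step_arm(
  increments=[
    [[0,0,0.05],[0,0,0],0],
    [[0,0,0.05],[0,0,0],24],
    [[0,0,0.05],[0,0,0],26],
    [[0,0,0.05],[0,0,0],30],
    [[0,0,0.05],[0,0,0],40],
    [[0,0,0.05],[0,0,0],50],
    [[0,0,0.05],[0,0,0],50],
  ],
  squeeze=20,
)

```text
time_s: 16.05
eef_pos: [495.1, 311.9, 88.3]
ee_rot: [0.0, 0.675, 0.738, 0.0]
force: [-0.1, -0.2, -0.4]
grip_width: 0.496
grip_force: 0.0
```

Emit:
step_arm(
  increments=[
    [[0,0,-1],[0,0,0],50],
    [[0,0,-3],[0,0,0],50],
    [[0,0,-6],[0,0,0],50],
    [[0,0,-10],[0,0,0],50],
    [[-4,0,-14],[0,0,0],50],
    [[-10,0,-14],[0,0,0],50],
    [[-16,0,-14],[0,0,0],50],
    [[-16,0,-14],[0,0,0],50],
  ],
)

```text
time_s: 17.05
eef_pos: [509.8, 149.4, 229.2]
ee_rot: [0.001, 0.677, 0.736, 0.0]
force: [-0.9, 0.7, -0.1]
grip_width: 0.501
grip_force: 0.0
```

```bash
python3 -c "
from h import *
import pickle
s=ctrl.sense();print(s['force'],s['eef_pos'])
c=ctrl.capture('scene');d=ctrl.capture('top');pickle.dump((c,d),open('end.pkl','wb'))
a=cv2.resize(c['img'][240:365,425:550,::-1],(400,400),interpolation=2)
b=cv2.resize(d['img'][210:310,130:230,::-1],(400,400),interpolation=2)
cv2.imwrite('pics/end.png',np.hstack([a,b]))"
```

```text
[-0.88508643  0.70632882 -0.08561275] [509.82057897 149.35911746 229.22333346]
```

View pics/end.png

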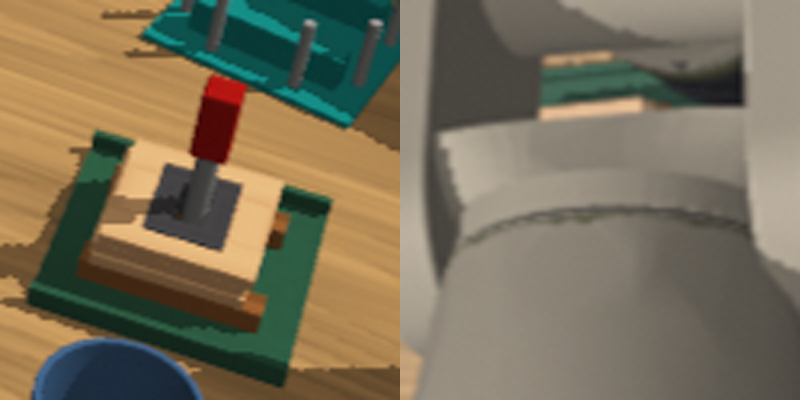

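Run:
```python
from h import *
import pickle
c,d=pickle.load(open('end.pkl','rb'));Z=42
f=lambda L:np.array([ray(c,425+u/3.2-.35,240+v/3.2-.35,Z)[:2] for u,v in L])
W=f([(132,140),(283,182),(247,282),(92,238)]);e=np.roll(W,-1,0)-W
print(W.mean(0).round(1),np.linalg.norm(e,axis=1).round(1),np.degrees(np.arctan2(e[:,1],e[:,0])).round(1))
print('wear',f([(170,165),(243,184),(223,250),(145,227)]).mean(0).round(1))
im=c['img'];w=im[240:365,425:550].astype(int);m=((w[...,0]>190)&(w[...,2]>100)).astype(np.uint8)
k=max(cv2.findContours(m,0,2)[0],key=cv2.contourArea)[:,0]
R=cv2.minAreaRect(np.array([ray(c,*(p+[425,240]),Z)[:2] for p in k],np.float32));print('mask',R)
# key lean: red handle centre vs expected
w=im[240:300,470:510].astype(int);m=((w[...,0]>60)&(w[...,0]>2.2*w[...,1])&(w[...,0]>2.2*w[...,2])).astype(np.uint8)
k=max(cv2.findContours(m,0,2)[0],key=cv2.contourArea)[:,0]+[470,240];r=cv2.minAreaRect(k.astype(np.float32));print('handle at z106',ray(c,*r[0],106).round(1))
```

```text
[499.1 311.1] [85.4 84.4 82.9 85.9] [  96.2    2.9  -82.7 -175.3]
wear [494.9 313.9]
mask ((495.4205627441406, 313.1016845703125), (84.11380767822266, 82.41326141357422), 4.739648818969727)
handle at z106 [493.1 313.9 106. ]
```

```bash
python3 -c "
from rig import ctrl
print(ctrl.finish_job())"
```

```text
the job is handed in; nothing more can be done
None
```

I handed the job in at about 17 s. The three plates sit on the green tray's rails as one stack, with the top plate within about 1 mm of centre and 0.5° of square by the last picture; the key stands upright, its foot still turned crosswise beneath them.

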